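# Refill the cassette case

### The arm

A 7-joint arm with a two-finger parallel gripper is mounted at the origin on a cart in front of the work surface, level with it; the furniture and walls round the work are solid. World frame = base frame: x ahead of the robot, y to its left, z up, the work surface at z = 0. Lengths are in m, angles in rad, forces in N, time in s.
With the tool pointing down it reaches from about 0.375 to 0.925 m from the base axis. Payload 3.1 kg.
Tool frame: the origin (TCP) lies on the centre line of the jaws, within the pads' length; the fingertips stand 14 mm ahead of it and the grasp point (between the pads) lies 5 mm behind it; z points along the fingers, y is the line along which they close (so a half turn about z gives the same grasp; the last joint's range is limited). The gripper opens to 85 mm and grips with 20 to 120 N. Pads are 22 mm wide; open, the fingers measure 114 mm over their backs; the gripper's body (76 mm by 85 mm) begins 54 mm behind the grasp point. The pads swing forward as they close: fully open they stand 13 mm farther back than shut.
Start: joints at [1.232, 0.383, 0.044, 1.598, -0.018, 1.161, -0.05], TCP at [0.155, -0.631, 0.245] pointing down, gripper open.
Joint ranges: [-2.61, 2.61], [-0.41, 2.15], [-1.48, 1.57], [0, 2.5], [-1.57, 4.71], [0.05, 1.97], [-2.85, 2.85]. Speed limits (rad/s): [2.79, 2.79, 3.14, 3.14, 3.14, 3.14, 3.14].

### API

Orientations are given as a unit quaternion [x, y, z, w].
In Python, from bench import ctrl gives the robot as it stands. Calls block until the motion is done:
- ctrl.move_ptp(position, orientation): joint-space move of the TCP to a pose.
- ctrl.movel(position, orientation=None, speed=0.15): straight line of the TCP; orientation=None keeps the orientation; speed is the mean speed in m/s.
- ctrl.move_j(angles): joint-space move.
- ctrl.move_gripper(opening, effort=None): finger opening in m; effort is the grip in N (None keeps the last); returns when the fingers have stopped.
- ctrl.pause(seconds).
- ctrl.inverse_kinematics(position, orientation): joint angles nearest the present ones, or None.
- ctrl.read_camera(name): name is "side" or "top" or "wrist"; returns (picture, depth): 420x560x3 uint8, red, green, blue; 420x560 float32, m along the optical axis (not along the pixel's ray), 0 where there is no reading.
- ctrl.camera_params(name): a dict with "K" (3x3 intrinsics, pixels), "camera_from_world" (4x4, takes a point from world to camera coordinates). Camera axes: x right, y down, z forward; pixel columns grow to the right and rows downward; lengths in m; the calibration is good to about 2 mm. A picture is of the moment at which its call begins: read the wrist's pose just before it. camera_params takes no time and is no camera call; for the wrist camera it gives the pose at the moment of the call.
A pose or a line that the arm cannot do raises ctrl.MotionError and nothing moves.
- ctrl.sign_off(): hands the job in; it is judged then, once.
Trained networks look in the newest picture that a camera, given by its name, has taken for a name from the list of things; names that differ only in an ending like _2 or _b are one class to them, and where a whole thing is asked for, a point or a joint stands for the part that bears it (a point fixed in the world has none). Each returns a list of dicts, best first, with "score" (0 to 1); they miss things now and then, are a little off and sometimes report something else, mostly with a low value. They report only what shows in the picture. A call takes as long as a camera call.
- ctrl.look_for(camera, name): "rect" ([left, top, right, bottom] in pixels, round what is visible of it).
- ctrl.outline_of(camera, name): "region" (420x560 bool, what is visible of it) and "rect" ([left, top, right, bottom] in pixels, round what is visible of it).
Readings, each from a call of its own:
- ctrl.read_time_s(): time.
- ctrl.read_qpos(): joint angles.
- ctrl.read_joint_vel(): joint speeds.
- ctrl.read_effort(): joint torques, N m.
- ctrl.read_eef_pos(): TCP position.
- ctrl.read_tcp_rot(): TCP orientation.
- ctrl.read_ft_force(): force on the tool from outside, world axes, zero at the start.
- ctrl.read_ft_torque(): the same for the moment, N m.
- ctrl.read_finger_gap(): finger opening in m.
- ctrl.read_grasp_force(): force on a finger pad.
Only numpy, scipy, OpenCV 4.12 (cv2) and the standard library are available. Lean on these libraries where they do the work, as an engineer would, in place of code of your own. Each camera call takes 0.05 s, during which the arm holds its last target. There are 200 camera calls.

### The job

Open the hinged lid of the cassette case all the way back until it meets its stop, and leave it there. Then push the yellow and the red cassette in the case apart to make room, put the green cassette upright on the case floor between them, and let go. The other cassettes must stay standing in the case, and the battery pack, the tape measure and the loose wood block beside it must be left alone.

Things in the scene. Friction and masses are not known exactly. Their poses are not given: they have to be found in the camera images.
- case: grey open case, fixed to the bench, 128 (its x) x 216 mm (y); origin at the centre of its underside, on the bench; z up, -x its front, towards the robot. Floor 6 mm thick, walls 6 mm, rim 40 mm above the bench. The cassettes' room spans x -58 to +30, y -102 to +102 mm; then a solid ledge, rim high. They stand square in a row along y at x = -14 mm and slide if pushed low
- lid (a joint): lid angle, rad: 0 closed, grows as the lid swings up and back to its stop at 1.85. Starts at 0 to 0.1. The stiff hinge (0.4 N m friction) holds the lid (0.35 kg) wherever it is left. A black shell 60 mm deep over the whole case, top 100 mm above the bench when closed, open underneath; fully open it leans back behind the case, clear of the row
- lid_hinge (a point): middle of the hinge line at the rear rim, at case x +64 mm, y 0, z 40 mm; the hinge line runs along the case's y. Turned as the case is
- lid_bar (a point): middle of the steel bar handle on the lid's front: round, 10 mm thick, 100 mm long along the case's y, 35 mm out from the lid's front face, free space behind and below it. Moves with the lid; when closed it is 163 mm in front of the hinge line and 30 mm above it, 70 mm above the bench
- green_cassette: green plastic cassette, standing upright on the bench to the left or right of the case; 80 x 42 x 56 mm block (its own x, y, z) with a square grip 22 x 22 mm, 26 mm tall, centred on its top (total height 82 mm), about 0.2 kg; origin at the centre of its underside, z up
- red_cassette: red plastic cassette in the case, at either end of the row; 80 x 42 x 56 mm block (its own x, y, z) with a square grip 22 x 22 mm, 26 mm tall, centred on its top (total height 82 mm), about 0.2 kg; origin at the centre of its underside, z up
- yellow_cassette: yellow plastic cassette, middle of the row in the case, with gaps of 30 to 36 mm to the red one and to the blue one, too narrow for the green; 80 x 42 x 56 mm block (its own x, y, z) with a square grip 22 x 22 mm, 26 mm tall, centred on its top (total height 82 mm), about 0.2 kg; origin at the centre of its underside, z up
- blue_cassette: blue plastic cassette in the case, at the other end from the red; 80 x 42 x 56 mm block (its own x, y, z) with a square grip 22 x 22 mm, 26 mm tall, centred on its top (total height 82 mm), about 0.2 kg; origin at the centre of its underside, z up
- battery_pack: grey and black tool battery, 121 x 75 x 65 mm, on the bench on the other side of the case from the green cassette; origin at the centre of its underside; leave alone
- tape_measure: yellow pocket tape measure, 38 x 83 x 64 mm, on the bench left of the case; origin at the centre of its underside; leave alone
- offcut_2: loose wood block, 48 x 110 x 36 mm, on the bench right of the case; origin at the centre of its underside; leave alone

How it is judged:
By the outcome, as a careful person would: the job done as asked, in the order asked, and still so for the second after the job is handed in, with the robot touching nothing.
It also fails if it takes over 70 s, if anything falls off the work surface, if the arm or the gripper's body presses on something with over 40 N, if the wrist force passes 120 N, or if a joint passes its speed limit or range.

## Working session

There is one attempt and no reset: what is moved stays moved. The work goes in short steps, each a Python script; the robot and the scene stay as the last script left them, time stands still between calls to the robot, and variables do not carry over. Pictures are saved under pics/ and viewed, at most 10 in all, crops included, and the job is handed in when it is done.

```bash
mkdir -p pics; ls; cat > h.py <<'E'
import numpy as np, cv2
from bench import ctrl
def cloud(cam, depth):
    p=ctrl.camera_params(cam); K=p["K"]; T=np.linalg.inv(p["camera_from_world"])
    v,u=np.mgrid[0:420,0:560]
    c=np.stack([(u-K[0][2])/K[0][0]*depth,(v-K[1][2])/K[1][1]*depth,depth,np.ones_like(depth)],-1)
    return (c@T.T)[...,:3]
def save(n,img): cv2.imwrite(f"pics/{n}.png",cv2.cvtColor(img,cv2.COLOR_RGB2BGR))
E
python3 - <<'E'
from h import *
ims=[]
for c in ["side","top"]:
    im,d=ctrl.read_camera(c); ims.append(im); P=cloud(c,d); np.save(c+".npy",P)
    for n in ["case","lid","lid_bar","green_cassette","red_cassette","yellow_cassette","blue_cassette","battery_pack","tape_measure","offcut_2"]:
        for r in ctrl.outline_of(c,n)[:1]:
            m=r["region"]&(d>0); q=P[m]
            if len(q)<5: continue
            print(c,n,round(r["score"],2),np.round(r["rect"]),q.min(0).round(3),q.max(0).round(3),np.median(q,0).round(3))
    save(c+"0",im)
save("both0",cv2.resize(np.hstack(ims),(800,300)))
E
```

```text
bench.py
pics
side case 0.75 [213. 166. 306. 260.] [ 0.468 -0.237 -0.053] [0.747 0.131 0.112] [0.554 0.056 0.099]
side lid 0.68 [220. 166. 309. 247.] [ 0.468 -0.211 -0.041] [0.747 0.13  0.112] [0.56  0.045 0.102]
side lid_bar 0.58 [218. 165. 308. 247.] [ 0.468 -0.247 -0.053] [0.752 0.13  0.112] [0.56  0.044 0.101]
side green_cassette 0.86 [344. 146. 375. 185.] [ 0.385 -0.433 -0.009] [ 0.486 -0.264  0.083] [ 0.424 -0.285  0.04 ]
side red_cassette 0.18 [286. 132. 321. 154.] [ 0.564 -0.371 -0.006] [ 0.675 -0.316  0.039] [ 0.615 -0.327  0.031]
side battery_pack 0.8 [230. 299. 297. 352.] [ 0.362  0.209 -0.004] [0.492 0.343 0.067] [0.42  0.309 0.058]
side tape_measure 0.83 [161. 269. 191. 310.] [ 0.621  0.214 -0.051] [0.734 0.329 0.066] [0.632 0.302 0.047]
side offcut_2 0.68 [285. 132. 323. 156.] [ 0.564 -0.373 -0.004] [ 0.675 -0.316  0.039] [ 0.616 -0.328  0.031]
top case 0.79 [205. 151. 313. 256.] [ 0.466 -0.136 -0.014] [0.697 0.124 0.117] [0.558 0.01  0.103]
top lid 0.56 [209. 152. 310. 250.] [ 0.469 -0.107 -0.006] [0.659 0.123 0.117] [0.564 0.01  0.104]
top lid_bar 0.63 [210. 154. 312. 252.] [ 0.469 -0.135 -0.004] [0.69  0.123 0.117] [0.565 0.009 0.104]
top green_cassette 0.95 [385. 183. 410. 218.] [ 0.385 -0.348 -0.028] [ 0.472 -0.273  0.085] [ 0.422 -0.294  0.054]
top red_cassette 0.19 [353. 107. 390. 155.] [ 0.564 -0.393 -0.003] [ 0.675 -0.324  0.043] [ 0.616 -0.346  0.034]
top yellow_cassette 0.45 [130. 220. 169. 250.] [ 0.621  0.239 -0.007] [0.687 0.326 0.07 ] [0.636 0.282 0.055]
top battery_pack 0.83 [158. 289. 212. 342.] [ 0.362  0.238 -0.001] [0.488 0.33  0.07 ] [0.419 0.285 0.06 ]
top tape_measure 0.58 [129. 220. 167. 249.] [ 0.621  0.241 -0.004] [0.673 0.322 0.068] [0.636 0.283 0.055]
top offcut_2 0.98 [352. 110. 391. 152.] [ 0.564 -0.394 -0.005] [ 0.686 -0.324  0.043] [ 0.617 -0.345  0.034]
```

View pics/both0.png

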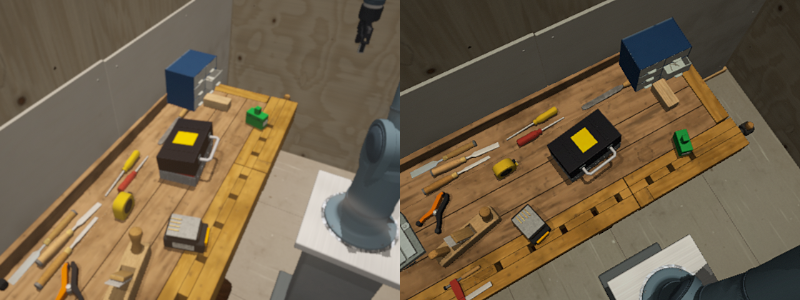

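```bash
python3 - <<'E'
from h import *
for c in ["side","top"]:
    P=np.load(c+".npy"); q=P.reshape(-1,3)
    m=(abs(q[:,0]-.56)<.14)&(abs(q[:,1])<.18)&(q[:,2]<.14)
    t=q[m&(q[:,2]>.092)]
    r=cv2.minAreaRect((t[:,:2]*1000).astype(np.float32)); print(c,len(t),r)
    A=np.c_[t,np.ones(len(t))]; A=np.c_[t[:,:2],np.ones(len(t))]
    k=np.linalg.lstsq(A,t[:,2],rcond=None)[0]; print("plane",k, "tilt",np.hypot(k[0],k[1]),"dir",np.arctan2(k[1],k[0]), np.std(A@k-t[:,2]))
    g=q[(abs(q[:,0]-.43)<.08)&(abs(q[:,1]+.3)<.08)&(q[:,2]>.045)&(q[:,2]<.1)]
    for lo,hi in((.045,.07),(.074,.1)):
        s=g[(g[:,2]>lo)&(g[:,2]<hi)]; print("green",len(s),cv2.minAreaRect((s[:,:2]*1000).astype(np.float32)) if len(s)>3 else"",np.median(s,0))
im=cv2.imread("pics/top0.png")[130:270,190:340]; cv2.imwrite("pics/c1.png",cv2.resize(im,(750,600)[:2],interpolation=cv2.INTER_CUBIC))
P=np.load("top.npy")
print("blk",P[130:270,190:340].reshape(-1,3).min(0))
# bar: low front
q=P.reshape(-1,3);b=q[(q[:,0]>.38)&(q[:,0]<.56)&(abs(q[:,1])<.2)&(q[:,2]>.055)&(q[:,2]<.098)];print(len(b));np.set_printoptions(suppress=True);print(b[::max(1,len(b)//40)].round(3).tolist())
E
```

```text
side 3403 ((577.3917236328125, 11.535736083984375), (132.81861877441406, 221.6030731201172), 9.39151382446289)
plane [-0.06039518 -0.01652742  0.13863728] tilt 0.06261575813062974 dir -2.874477640972824 0.003193062079081559
green 305 ((427.895263671875, -296.9635925292969), (46.649436950683594, 80.406494140625), 75.04170227050781) [ 0.42249307 -0.28925845  0.05344603]
green 47 ((428.7297668457031, -298.1756591796875), (23.551612854003906, 22.59709358215332), 67.94844818115234) [ 0.4274724  -0.29578951  0.07869651]
top 4756 ((559.6554565429688, 3.75396728515625), (169.15676879882812, 216.74403381347656), 9.300769805908203)
plane [-0.06590729 -0.0130205   0.14242499] tilt 0.06718113203048175 dir -2.94654639002228 0.003457685509740935
green 462 ((428.0038146972656, -302.32537841796875), (43.988365173339844, 80.42161560058594), 74.78836059570312) [ 0.42071833 -0.29754374  0.05502949]
green 86 ((427.9107666015625, -302.2506103515625), (22.637508392333984, 21.9702205657959), 74.39270782470703) [ 0.42765582 -0.30160766  0.08013227]
blk [ 0.19955176 -0.28626729 -0.05915947]
815
[[0.532, -0.1
[... 235 characters left out ...]
.033, 0.075], [0.495, -0.062, 0.086], [0.516, -0.013, 0.087], [0.515, -0.027, 0.06], [0.485, -0.059, 0.087], [0.512, 0.008, 0.097], [0.513, 0.002, 0.078], [0.512, -0.0, 0.067], [0.487, -0.032, 0.084], [0.482, -0.033, 0.087], [0.557, 0.113, 0.085], [0.509, 0.031, 0.086], [0.509, 0.029, 0.075], [0.507, 0.029, 0.071], [0.507, 0.027, 0.06], [0.506, 0.028, 0.055], [0.48, 0.004, 0.087], [0.477, 0.005, 0.09], [0.477, 0.008, 0.086], [0.475, 0.009, 0.084], [0.474, 0.013, 0.087], [0.477, 0.024, 0.087], [0.494, 0.055, 0.078], [0.501, 0.068, 0.069], [0.502, 0.075, 0.07], [0.5, 0.091, 0.096], [0.471, 0.033, 0.089], [0.476, 0.046, 0.085], [0.475, 0.049, 0.084], [0.473, 0.05, 0.084], [0.496, 0.097, 0.073]]
```

View pics/c1.png

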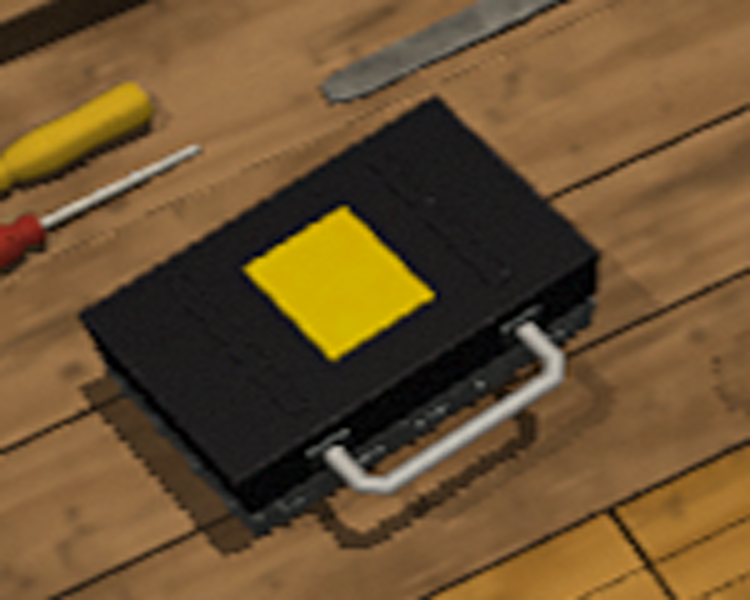

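```bash
cat >> h.py <<'E'
from scipy.spatial.transform import Rotation as R
def down(yaw):  # tool z down, tool y along horizontal direction yaw
    y=np.array([np.cos(yaw),np.sin(yaw),0]); z=np.array([0,0,-1.]); return R.from_matrix(np.c_[np.cross(y,z),y,z]).as_quat()
def best(pos,yaw):
    q0=np.array(ctrl.read_qpos()); c=[]
    for k in (0,np.pi):
        j=ctrl.inverse_kinematics(pos,down(yaw+k))
        if j is not None: c.append((abs(j[6]),k,j))
    c.sort(key=lambda a:a[0]); return down(yaw+c[0][1]),c
E
python3 - <<'E'
from h import *
yaw=np.radians(9.3)
o,c=best([.49,.0,.3],yaw); print([(a[1],np.round(a[2],2)) for a in c])
ctrl.move_ptp([.49,.0,.30],o)
print(ctrl.read_eef_pos(),ctrl.read_time_s(),ctrl.read_finger_gap())
im,d=ctrl.read_camera("wrist"); save("w1",im); P=cloud("wrist",d); np.save("w1.npy",P)
ims,ds=ctrl.read_camera("top"); np.save("top.npy",cloud("top",ds))
q=P[(d>0)]
b=q[(q[:,0]<.53)&(q[:,0]>.4)&(abs(q[:,1])<.2)&(q[:,2]>.06)&(q[:,2]<.13)]
e=np.array([np.cos(yaw),np.sin(yaw)]);f=np.array([-e[1],e[0]])
u=q[:,:2]@e;v=q[:,:2]@f
for lo in np.arange(.40,.70,.004):
    m=(u>lo)&(u<lo+.004)&(q[:,2]>.03)&(q[:,2]<.14)
    if m.sum()>10: print(round(lo,3),m.sum(),np.percentile(v[m],[1,50,99]).round(3),np.percentile(q[m,2],[5,50,95]).round(3))
E
```

```text
[(0, array([ 0.66,  0.08, -0.77,  1.88,  0.06,  1.21,  0.03]))]
[ 0.49017076 -0.00152408  0.2998542 ] 3.6417 0.08545294683837934
0.4 57 [-0.376 -0.357 -0.353] [0.034 0.053 0.056]
0.404 55 [-0.376 -0.357 -0.355] [0.032 0.053 0.056]
0.408 53 [-0.375 -0.359 -0.357] [0.033 0.052 0.056]
0.412 50 [-0.376 -0.361 -0.359] [0.032 0.05  0.056]
0.416 35 [-0.371 -0.362 -0.36 ] [0.033 0.044 0.054]
0.468 279 [-0.136 -0.077 -0.03 ] [0.084 0.087 0.089]
0.472 311 [-0.138 -0.084 -0.027] [0.086 0.088 0.089]
0.476 215 [-0.144 -0.07  -0.022] [0.083 0.086 0.088]
0.48 57 [-0.145 -0.031 -0.021] [0.084 0.086 0.088]
0.484 68 [-0.145 -0.03  -0.021] [0.083 0.086 0.088]
0.488 51 [-0.146 -0.03  -0.021] [0.084 0.086 0.088]
0.492 59 [-0.146 -0.029 -0.021] [0.083 0.086 0.087]
0.496 50 [-0.144 -0.03  -0.021] [0.082 0.085 0.087]
0.5 65 [-0.144 -0.029 -0.003] [0.03  0.085 0.086]
0.504 818 [-0.187 -0.067  0.022] [0.036 0.067 0.093]
0.508 957 [-0.188 -0.068  0.022] [0.084 0.102 0.11 ]
0.512 683 [-0.187 -0.066  0.023] [0.108 0.11  0.111]
0.516 678 [-0.188 -0.067  0.023] [0.108 0.109 0.111]
0.52 676 [-0.188 -0.065  0.023] [
[... 1160 characters left out ...]
[0.1   0.101 0.103]
0.612 631 [-0.187 -0.068  0.023] [0.1   0.101 0.103]
0.616 619 [-0.187 -0.067  0.022] [0.1   0.101 0.102]
0.62 622 [-0.188 -0.066  0.022] [0.099 0.1   0.102]
0.624 619 [-0.187 -0.068  0.022] [0.099 0.1   0.101]
0.628 625 [-0.403 -0.069  0.022] [0.098 0.1   0.101]
0.632 652 [-0.394 -0.072  0.023] [0.097 0.099 0.1  ]
0.636 257 [-0.378 -0.084  0.021] [0.036 0.099 0.1  ]
0.676 13 [-0.379 -0.378 -0.377] [0.133 0.137 0.139]
0.68 22 [-0.38  -0.379 -0.377] [0.129 0.134 0.14 ]
0.684 31 [-0.38  -0.379 -0.378] [0.124 0.132 0.139]
0.688 35 [-0.382 -0.38  -0.379] [0.121 0.129 0.138]
0.692 48 [-0.382 -0.381 -0.38 ] [0.116 0.128 0.138]
0.696 51 [-0.383 -0.382 -0.381] [0.11  0.125 0.139]
```

View pics/w1.png

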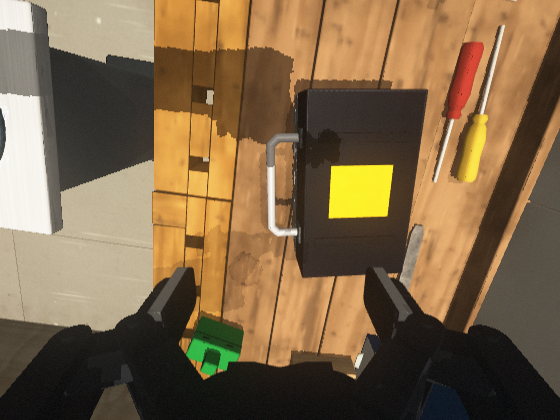

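```bash
cat >> h.py <<'E'
YAW=np.radians(9.3); E=np.array([np.cos(YAW),np.sin(YAW)]); F=np.array([-E[1],E[0]])
def W(u,v,z): return np.r_[u*E+v*F,z]
HU,HV=.6325,-.0825   # hinge in (u,v)
def C(x,y,z): return W(HU-.064+x,HV+y,z)  # case frame -> world
E
python3 - <<'E'
from h import *
r=np.hypot(.163,.03); a0=np.arctan2(.03,.163)
bar=lambda t: W(HU-r*np.cos(a0+t),HV,.04+r*np.sin(a0+t))
o=ctrl.read_tcp_rot()
o=down(YAW)
# feasibility of arc end
print([ctrl.inverse_kinematics(bar(t),o) is not None for t in (.09,.6,1.2,1.85)])
ctrl.move_gripper(.028,30)
p=bar(.09); ctrl.movel(np.r_[p[:2],.16],o,.2)
ctrl.movel(p,o,.08); print(p,ctrl.read_eef_pos(),ctrl.read_ft_force())
ctrl.move_gripper(.0,25); print(ctrl.read_finger_gap(),ctrl.read_grasp_force(),ctrl.read_ft_force(),ctrl.read_time_s())
for t in np.linspace(.09,.5,4)[1:]:
    ctrl.movel(bar(t),o,.12); print(round(t,2),ctrl.read_finger_gap(),np.round(ctrl.read_ft_force(),1),np.round(ctrl.read_eef_pos()-bar(t),4))
print(ctrl.read_time_s())
im,d=ctrl.read_camera("side"); save("s1",im[120:280,150:360]); 
E
```

```text
[True, True, True, True]
[ 0.47997302 -0.00500025  0.08452879] [ 0.4805693  -0.00490237  0.08500146] [ 0.12633772 -0.81978338  0.24724061]
0.008747083029562387 24.982051849365234 [-0.95304155 -0.58672738  1.44807603] 6.5583
0.23 0.008552803422451757 [-2.1  0.   1.9] [-0.0004 -0.0002  0.0002]
0.36 0.008693472992734064 [-4.4 -0.6  4. ] [-0.0011 -0.0003 -0.0001]
0.5 0.008760882245100446 [-8.2 -1.4  6.7] [-0.0017 -0.0004  0.0003]
7.5833
```

View pics/s1.png

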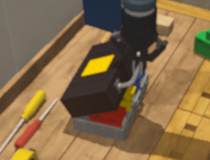

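```bash
python3 - <<'E'
from h import *
r=np.hypot(.163,.03); a0=np.arctan2(.03,.163); o=down(YAW)
off=.0015
def bar(t,off): return W(HU-(r+off)*np.cos(a0+t),HV,.04+(r+off)*np.sin(a0+t))
for t in np.arange(.62,1.861,.124):
    ctrl.movel(bar(t,off),o,.12); f=ctrl.read_ft_force(); a=a0+t
    fr=-np.cos(a)*(f[:2]@E)+np.sin(a)*f[2]; ft=np.sin(a)*(f[:2]@E)+np.cos(a)*f[2]
    print(round(t,2),ctrl.read_finger_gap().round(4),"rad",fr.round(1),"tan",ft.round(1),round(off,4))
    off+=np.clip(fr*.00015,-.002,.002)
    if abs(ft)>25 or abs(fr)>30: break
# press on until the stop shows
tt=t
while abs(ft)<14 and tt<1.95:
    tt+=.015; ctrl.movel(bar(tt,off),o,.05); f=ctrl.read_ft_force(); a=a0+tt; ft=np.sin(a)*(f[:2]@E)+np.cos(a)*f[2]; print(round(tt,3),ft.round(1),np.round(f,1))
print(ctrl.read_eef_pos(),bar(1.85,0),ctrl.read_time_s())
im,d=ctrl.read_camera("side"); save("s2",cv2.resize(im[100:300,150:400],(625,500)))
E
```

```text
Traceback (most recent call last):
AttributeError: 'float' object has no attribute 'round'
```

```bash
python3 - <<'E'
from h import *
r=np.hypot(.163,.03); a0=np.arctan2(.03,.163); o=down(YAW)
off=.0015
def bar(t,off): return W(HU-(r+off)*np.cos(a0+t),HV,.04+(r+off)*np.sin(a0+t))
for t in np.arange(.62,1.861,.124):
    ctrl.movel(bar(t,off),o,.12); f=np.array(ctrl.read_ft_force()); a=a0+t
    fr=-np.cos(a)*(f[:2]@E)+np.sin(a)*f[2]; ft=np.sin(a)*(f[:2]@E)+np.cos(a)*f[2]
    print(round(t,2),round(ctrl.read_finger_gap(),4),"rad",round(fr,1),"tan",round(ft,1),round(off,4))
    off+=np.clip(fr*.00015,-.002,.002)
    if abs(ft)>25 or abs(fr)>30: break
# press on until the stop shows
tt=t
while abs(ft)<14 and tt<1.95:
    tt+=.015; ctrl.movel(bar(tt,off),o,.05); f=np.array(ctrl.read_ft_force()); a=a0+tt; ft=np.sin(a)*(f[:2]@E)+np.cos(a)*f[2]; print(round(tt,3),round(ft,1),np.round(f,1))
print(ctrl.read_eef_pos(),bar(1.85,0),ctrl.read_time_s())
im,d=ctrl.read_camera("side"); save("s2",cv2.resize(im[100:300,150:400],(625,500)))
E
```

```text
0.62 0.009 rad 9.4 tan 0.4 0.0015
0.74 0.0085 rad 7.3 tan 0.8 0.0029
0.87 0.0092 rad 3.2 tan 0.7 0.004
0.99 0.0088 rad 3.9 tan 1.1 0.0045
1.12 0.0088 rad 1.2 tan 2.4 0.0051
1.24 0.0088 rad 0.2 tan 1.7 0.0052
1.36 0.0086 rad 0.2 tan 2.5 0.0053
1.49 0.0089 rad 0.5 tan 3.2 0.0053
1.61 0.0089 rad 0.1 tan 2.4 0.0054
1.74 0.0087 rad -1.5 tan 2.3 0.0054
1.86 0.0089 rad 1.9 tan -9.0 0.0052
1.875 -16.8 [-12.9  -1.6  11.2]
[0.71071788 0.03288956 0.19269022] [0.71030851 0.03271863 0.18842015] 11.7
```

View pics/s2.png

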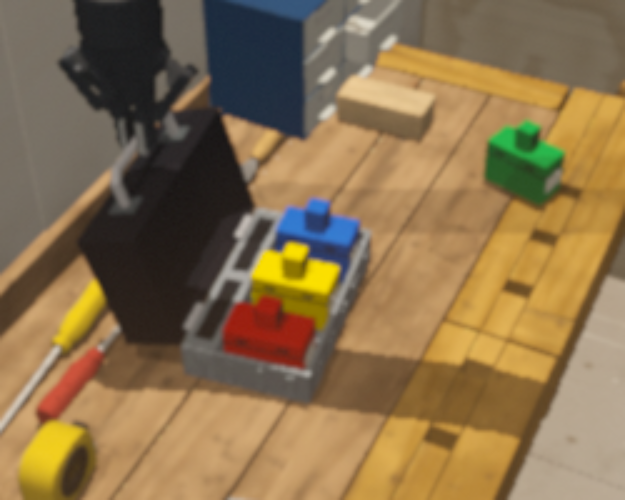

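```bash
cat > row.py <<'E'
from h import *
def row(name):
    im,d=ctrl.read_camera("wrist"); save(name,im); P=cloud("wrist",d); out={}
    for n in ["red_cassette","yellow_cassette","blue_cassette","green_cassette","case"]:
        rs=ctrl.outline_of("wrist",n)
        if not rs: print(n,"none"); continue
        q=P[rs[0]["region"]&(d>0)]; u=q[:,:2]@E-HU+.064; v=q[:,:2]@F-HV
        for nm,m in (("top",(q[:,2]>.052)&(q[:,2]<.072)),("knob",(q[:,2]>.080)&(q[:,2]<.095)),("rim",(abs(q[:,2]-.04)<.004))):
            if m.sum()<20 or (nm=="rim")!=(n=="case"): continue
            box=cv2.minAreaRect((np.c_[u,v][m]*1000).astype(np.float32))
            print(n,round(rs[0]["score"],2),nm,m.sum(),"x",np.percentile(u[m],[1,99]).round(4),"y",np.percentile(v[m],[1,99]).round(4),"z",np.median(q[m,2]).round(4),np.round(box[1],1),round(box[2],1))
E
python3 - <<'E'
from h import *
from row import row
ctrl.move_gripper(.03); p=np.array(ctrl.read_eef_pos()); o=down(YAW)
ctrl.movel(p+[0,0,.09],o,.25)
ctrl.movel(C(-.05,0,.31),o,.35); print(ctrl.read_time_s(),ctrl.read_ft_force())
row("w2")
E
```

```text
13.3083 [-0.22153291  0.9680037  -0.01258682]
red_cassette 0.93 top 1919 x [-0.0515  0.0262] y [0.0537 0.0946] z 0.061 [41.  78.9] 90.0
red_cassette 0.93 knob 391 x [-0.0238 -0.002 ] y [0.0633 0.084 ] z 0.0868 [23.  20.8] 0.2
yellow_cassette 0.73 top 1580 x [-0.0517  0.0257] y [-0.0223  0.0186] z 0.0609 [80.2 41.6] 0.1
yellow_cassette 0.73 knob 334 x [-0.0245 -0.0023] y [-0.0128  0.0086] z 0.0868 [22.2 21.9] 1.5
blue_cassette 0.6 top 1352 x [-0.0518  0.025 ] y [-0.0947 -0.0543] z 0.0609 [41.1 78.2] 90.0
blue_cassette 0.6 knob 295 x [-0.0243 -0.0017] y [-0.0858 -0.0645] z 0.0866 [22.5 22.1] 0.8
green_cassette none
case 0.61 rim 8365 x [-0.0619  0.1247] y [-0.1046  0.106 ] z 0.0394 [214.2 188.8] 90.0
```

View pics/w2.png

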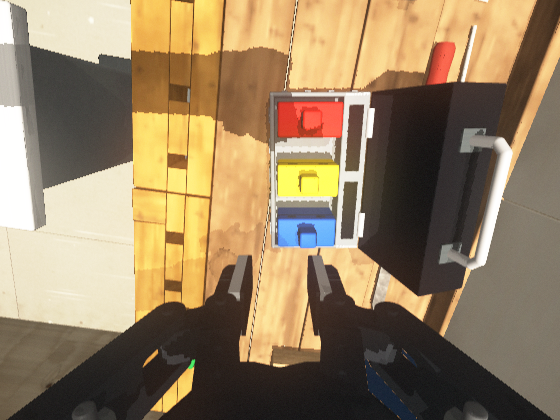

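```bash
python3 - <<'E'
from h import *
from row import row
o=down(YAW); ctrl.move_gripper(0,30)
ctrl.movel(C(-.013,.036,.13),o,.25); ctrl.movel(C(-.013,.036,.075),o,.12)
print(ctrl.read_eef_pos()-C(-.013,.036,.075))
ctrl.movel(C(-.013,.036,.040),o,.06); f=np.array(ctrl.read_ft_force()); print("in",f.round(1))
if abs(f).max()<8:
    ctrl.movel(C(-.013,.010,.040),o,.04); print("yel",np.round(ctrl.read_ft_force(),1))
    ctrl.movel(C(-.013,.047,.040),o,.05); print("red",np.round(ctrl.read_ft_force(),1))
    ctrl.movel(C(-.013,.030,.040),o,.08)
ctrl.movel(C(-.013,.030,.13),o,.15)
ctrl.movel(C(-.05,0.0,.31),o,.3); print(ctrl.read_time_s())
row("w3")
# green: approach for a wrist look
g=np.array([.428,-.300]); gy=np.radians(-15.2)
for k in(0,np.pi): print(ctrl.inverse_kinematics(np.r_[g,.1],down(gy+k)))
E
```

```text
[4.70417872e-04 2.12417766e-05 4.96269248e-04]
in [ 0.6 -0.2  0.5]
yel [0.7 0.2 0.2]
red [-0.   1.1 -0. ]
19.825
red_cassette 0.68 top 1946 x [-0.0542  0.0245] y [0.0594 0.0999] z 0.06 [79.9 41.7] 0.2
red_cassette 0.68 knob 395 x [-0.0256 -0.0029] y [0.0698 0.0902] z 0.0859 [23.1 20.5] 0.0
yellow_cassette 0.74 top 1468 x [-0.0544  0.0237] y [-0.0416 -0.0017] z 0.06 [40.5 79.3] 89.8
yellow_cassette 0.74 knob 308 x [-0.0266 -0.0042] y [-0.0321 -0.0118] z 0.0857 [20.6 22.7] 89.9
blue_cassette 0.68 top 1370 x [-0.0544  0.0238] y [-0.0949 -0.0546] z 0.0599 [53.6 79.7] 90.0
blue_cassette 0.68 knob 282 x [-0.0257 -0.0033] y [-0.0855 -0.0648] z 0.0857 [22.5 21.4] 0.4
green_cassette none
case 0.77 rim 7754 x [-0.0634  0.1233] y [-0.1046  0.1056] z 0.0385 [189.2 213.8] 0.0
[ 0.98063502  0.38175972 -0.51477666  1.99523057  0.25208977  0.82622091
  0.0591525 ]
[-0.48203046  0.88093053  1.37257124  2.05638592 -0.99403162  1.12477324
 -2.03830183]
```

```bash
python3 - <<'E'
from h import *
gy=np.radians(-15.2); o=down(gy)
ctrl.move_gripper(.045,40)
ctrl.move_ptp([.43,-.27,.27],o); ctrl.pause(.2)
im,d=ctrl.read_camera("wrist"); save("w4",im); P=cloud("wrist",d)
rs=ctrl.outline_of("wrist","green_cassette"); print(rs[0]["score"],rs[0]["rect"])
q=P[rs[0]["region"]&(d>0)]
for lo,hi in((.05,.066),(.076,.1)):
    m=(q[:,2]>lo)&(q[:,2]<hi); print(m.sum(),cv2.minAreaRect((q[m,:2]*1000).astype(np.float32)),np.median(q[m],0))
print(ctrl.read_eef_pos(),ctrl.read_time_s())
E
```

```text
0.97 [255.6, 183.6, 316.0, 227.3]
1707 ((429.3799743652344, -300.76165771484375), (41.775699615478516, 79.9866943359375), 74.87714385986328) [ 0.43280422 -0.29621037  0.05476211]
357 ((428.9757080078125, -300.5655822753906), (21.865610122680664, 22.010499954223633), 74.73036193847656) [ 0.42947815 -0.29991162  0.08063833]
[ 0.43084083 -0.26885402  0.27021263] 22.0417
```

View pics/w4.png

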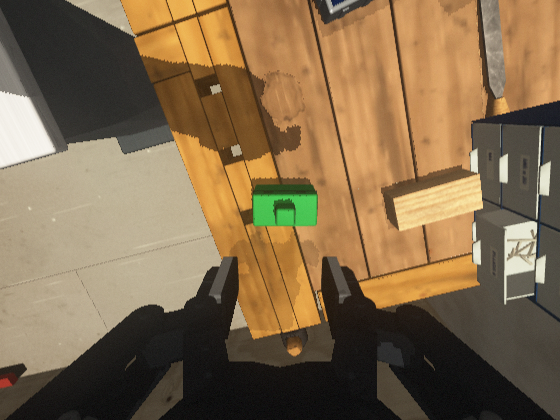

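```bash
python3 - <<'E'
from h import *
gy=np.radians(-15.2); o=down(gy); g=np.array([.4292,-.3007])
ctrl.movel(np.r_[g,.13],o,.25); ctrl.movel(np.r_[g,.074],o,.08); print(ctrl.read_eef_pos(),np.round(ctrl.read_ft_force(),1))
ctrl.move_gripper(.01,45); print(ctrl.read_finger_gap(),ctrl.read_grasp_force()); zg=ctrl.read_eef_pos()[2]; print("zg",zg)
ctrl.movel(np.r_[g,.20],o,.2); print(ctrl.read_finger_gap(),np.round(ctrl.read_ft_force(),1))
o=down(YAW); t=C(-.0142,.0288,.20)
ctrl.movel(t,o,.2); ctrl.pause(.3)
e=np.array(ctrl.read_eef_pos())-t; print("err",e.round(4),ctrl.read_time_s(),np.round(ctrl.read_ft_force(),1))
im,d=ctrl.read_camera("side"); save("s3",cv2.resize(im[100:280,180:400],(660,540)))
im,d=ctrl.read_camera("wrist"); save("w5",im)
E
```

```text
[ 0.42953501 -0.3007524   0.07408287] [-0.  -0.3  0.5]
0.021080087020489677 44.669042229652405
zg 0.07470375222864456
0.021095038214836454 [ 0.1 -0.3 -2.6]
err [-0.     -0.0005 -0.    ] 26.975 [-0.4 -0.3 -2.4]
```

View pics/w5.png

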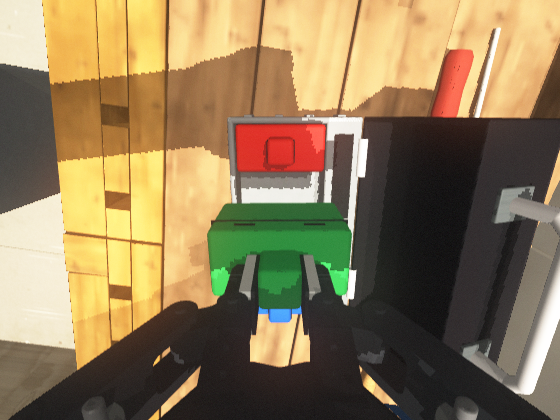

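```bash
python3 - <<'E'
from h import *
o=down(YAW); x,y=-.0142,.0288; f0=np.array(ctrl.read_ft_force())
ctrl.movel(C(x,y,.125),o,.15)
ok=True
for z in (.118,.110,.102,.096,.090,.085,.083,.0815,.0805):
    ctrl.movel(C(x,y,z),o,.05); f=np.array(ctrl.read_ft_force())-f0; print(z,f.round(1))
    if np.hypot(*f[:2])>6 or f[2]>6: ok=f[2]>2 and z<.084; break
print(ok,ctrl.read_eef_pos(),ctrl.read_time_s())
if ok:
    ctrl.move_gripper(.04); ctrl.movel(C(x,y,.14),o,.12); ctrl.movel(C(-.05,0,.31),o,.3)
    from row import row; row("w6"); print(ctrl.read_time_s())
E
```

```text
0.118 [-0.7 -0.4  0.4]
0.11 [-0.1 -0.6 -0.3]
0.102 [-0.5 -0.9  0.9]
0.096 [-0.4 -0.5  0.4]
0.09 [-0.2 -0.6  0.3]
0.085 [ 0.5 -0.2  0.8]
0.083 [-0.4 -0.2 -0.6]
0.0815 [-0.1 -0.4  0.2]
0.0805 [ 0.2 -0.8  1.9]
True [0.55597205 0.03667796 0.0807981 ] 30.1667
red_cassette 0.74 top 2016 x [-0.0542  0.0245] y [0.0593 0.101 ] z 0.0599 [41.8 79.8] 90.0
red_cassette 0.74 knob 391 x [-0.0256 -0.0037] y [0.0697 0.0902] z 0.0858 [22.9 20.5] 0.2
yellow_cassette 0.83 top 1497 x [-0.0543  0.0236] y [-0.042  -0.0018] z 0.0599 [40.9 79.2] 89.9
yellow_cassette 0.83 knob 314 x [-0.0267 -0.0042] y [-0.0322 -0.0119] z 0.0856 [22.7 21.1] 1.1
blue_cassette 0.63 top 1372 x [-0.0544  0.0239] y [-0.0949 -0.0544] z 0.0598 [41.8 79.6] 89.9
blue_cassette 0.63 knob 281 x [-0.0256 -0.0035] y [-0.0857 -0.0646] z 0.0856 [22.4 21.5] 0.5
green_cassette 0.62 top 1692 x [-0.0543  0.024 ] y [0.0096 0.0505] z 0.0599 [79.4 41.2] 0.2
green_cassette 0.62 knob 351 x [-0.0256 -0.004 ] y [0.0192 0.0404] z 0.0858 [22.7 21.3] 0.4
case 0.88 rim 7816 x [-0.0636  0.1234] y [-0.1049  0.1067] z 0.0384 [189.1 213.9] 0.1
32.175
```

```bash
python3 - <<'E'
from h import *
for c in("wrist","top"):
    im,d=ctrl.read_camera(c); P=cloud(c,d)[d>0]; u=P[:,:2]@E-HU; v=P[:,:2]@F-HV; z=P[:,2]-.04
    m=(abs(v)<.09)&(u>-.02)&(u<.16)&(z>.02)&(z<.2)
    # the lid's open front face: 128 mm from the hinge along the lid, fit normal
    for th in np.arange(1.75,1.9,.02):
        n=np.array([-np.cos(th),np.sin(th)]); s=u[m]*n[0]+z[m]*n[1]
        k=abs(s-.128)<.006; print(c,round(th,2),k.sum(),s[k].std().round(5),end=" | ")
    s=(z>.135)&(z<.18)&(abs(v)<.04)&(abs(u-.075)<.04); print("\nbar",s.sum(),u[s].mean().round(4),np.percentile(z[s],95).round(4),"expect .073 .154")
E
```

```text
wrist 1.75 7490 0.0018 | wrist 1.77 8317 0.00175 | wrist 1.79 8365 0.00152 | wrist 1.81 8351 0.0013 | wrist 1.83 8342 0.00118 | wrist 1.85 8325 0.00114 | wrist 1.87 8318 0.00123 | wrist 1.89 8309 0.0014 | 
bar 1227 0.072 0.1536 expect .073 .154
top 1.75 815 0.00197 | top 1.77 922 0.00199 | top 1.79 1015 0.00202 | top 1.81 1079 0.00205 | top 1.83 1106 0.00205 | top 1.85 1120 0.00207 | top 1.87 1123 0.00207 | top 1.89 1121 0.00212 | 
bar 153 0.0711 0.1548 expect .073 .154
```

The wrist depth puts the lid at 1.85 rad, its stop, and all four cassettes are standing, so I am handing the job in.

```bash
python3 -c "
from bench import ctrl
print(ctrl.sign_off())"
```

```text
the job is handed in; nothing more can be done
None
```

The job is handed in: the lid is open at its stop and the green cassette stands released on the case floor between yellow and red; red, yellow and blue are still upright, and the robot did not handle the battery pack, tape measure or wood block (about 32 s used).

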